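# Gauge a capacitor and show its underside to the inspection camera

## Task

Slide the bench gauge's movable jaw shut until the capacitor standing between the jaws is nipped and pushes the sprung anvil well in, gently enough not to crush the can. Then take the capacitor out and present its flat underside to the inspection camera: centred on the lens axis, square to it, 60 mm in front of the glass. Finish holding it still in the air there, do not put it down or let go; leave the other loose parts where they are.

Things in the scene. Friction and masses are not known exactly. Their poses are not given: they have to be found in the camera images.
- cap_center (a point): the capacitor to handle: an upright smooth dark can, 22 mm diameter, 32 mm high, about 15 to 27 g; this point is its centre, 16 mm above its underside. Its z axis runs along the can from underside to top. It starts standing on the gauge's deck in the gap between the jaws; the jaw faces cover only the lowest 21 mm of it and 14 mm of width, so it can be taken by two fingers across the jaws (along the gauge's x axis), also while the jaws nip it lightly.
- cap_foot (a point): centre of the capacitor's flat underside (same axes as cap_center)
- gauge: grey bench comparator gauge, fixed to the table, 64 x 220 x 12 mm deck plate; origin under the centre of the plate, z up, y along the jaw travel from the movable jaw towards the sprung anvil, x across. The deck top, on which the capacitor stands, is 12 mm above the origin. At the +y end a 40 x 48 x 26 mm housing with a round dial on top carries the anvil.
- jaw (a joint): travel of the movable jaw along the gauge's +y, m: 0 fully open, 0.050 fully shut. Its steel face (14 mm wide, 3 to 21 mm above the deck) lies at gauge y = -0.040 + this value. It starts between 0 and 0.010, clear of the capacitor. It moves against about 4 N of slide friction and stays where it is left. With the 22 mm capacitor between, both faces touch it at 0.038; beyond that the anvil gives way.
- jaw_grip (a point): middle of the thumb post by which the movable jaw is slid, 50 mm above the table: a ribbed upright post 14 mm (gauge x) by 16 mm (gauge y), reaching from 26 mm to 68 mm above the table, on a 40 x 50 mm carriage whose top is 26 mm above the table. The post's centre is 36 mm behind (gauge -y of) the jaw face. Pinch it across x or push it from behind.
- anvil (a joint): how far the sprung anvil at the +y end is pressed in, m: 0 at rest, 0.008 at its hard stop; 0.4 N per mm. Its face (14 mm wide, 3 to 21 mm above the deck) lies at gauge y = 0.020 + this value. Well in means 3 mm or more.
- camera_head: head of the inspection camera (black box, 56 mm ring light, round lens) on a fixed grey stand, tilted so that it looks up and towards the robot; origin at the centre of the lens glass, about 115 mm above the table. Its z axis is the optical axis, pointing out of the lens, 35 degrees off vertical. 28 mm radius; nothing of the head lies in front of the glass.
- view_point (a point): the point on the optical axis 60 mm in front of the glass, where the centre of the capacitor's underside belongs (axes as camera_head)
- small_cap: bystander: a smaller dark can, 16 mm diameter, 21 mm high, standing on the table past the anvil end of the gauge; origin under its centre
- heatsink: bystander: black finned heatsink 42 x 34 x 22 mm, on the table well past the anvil end of the gauge; origin under its centre
- battery: bystander: block battery lying down, 48 x 26 x 17 mm; origin under its centre
- tape: bystander: roll of black tape lying flat, 69 mm diameter, 18 mm high; origin under its centre
- tin: bystander: flat round tin 56 mm diameter, 18 mm high; origin under its centre
Mind the look-alikes: they are no part of the job. Leave any red or yellow look-alike of the part that bears camera_head alone.

How it is judged:
On the way, in this order (a step that is already met when the one before it is completed fails the run):
1. the jaw and the anvil nip the capacitor, anvil pressed in more than 2 mm (value of joint anvil above 0.002 m and contact force between each of jaw, anvil and cap above 0.4 N), for 0.2 s.
2. the capacitor is lifted clear of the gauge, in the fingers (height (world z) of cap_foot above 0.075 m and contact force between the fingers and cap above 0.5 N), for 0.1 s.
At the end, for the whole second after the job is handed in: The capacitor is held still in the fingers with nothing else carrying it, the centre of its underside within 14 mm of the point 60 mm in front of the lens glass, underside towards the lens and its axis within 0.2 rad of the optical axis (distance between cap_foot and view_point below 0.014 m and angle between the z axis of cap_center and the z axis of camera_head, either way round below 0.2 rad and z of cap_center in the frame of camera_head above 0.06 m and contact force between the fingers and cap above 0.5 N and contact force between cap and stand below 0.05 N and height (world z) of cap_foot above 0.1 m and linear speed of cap below 0.02 m/s and angular speed of cap below 0.2 rad/s); the arm keeps its last pose, push and grip.
It fails at once if the capacitor is crushed: more than 30 N from the jaw (contact force between jaw and cap above 30 N).
It fails at once if a bystander is moved by more than 25 mm (distance of any of small_cap, heatsink, battery, tape, tin from where it was at the start of the episode above 0.025 m).
It also fails if it takes over 48 s, if anything falls off the work surface, if the arm or the gripper's body presses on something with over 40 N, if the wrist force passes 120 N, or if a joint passes its speed limit or range.

## Robot

A 6-joint arm with a two-finger parallel gripper is mounted at the origin on a cart in front of the work surface, level with it; the furniture and walls round the work are solid. World frame = base frame: x ahead of the robot, y to its left, z up, the work surface at z = 0. Lengths are in m, angles in rad, forces in N, time in s.
With the tool pointing down it reaches from about 0.25 to 0.85 m from the base axis. Payload 12.5 kg.
Tool frame: the origin (TCP) lies midway between the tips of the shut fingers; the grasp point (between the pads) lies 19 mm behind it; z points along the fingers, y is the line along which they close (so a half turn about z gives the same grasp; the last joint's range is limited). The gripper opens to 93 mm and grips with 3 to 60 N. Pads are 15 mm wide; open, the fingers measure 128 mm over their backs; the gripper's body (75 mm by 188 mm) begins 65 mm behind the grasp point.
Start: joints at [-1.434, 0.351, 1.652, -0, 1.139, -0.085], TCP at [0.121, -0.537, 0.219] pointing down, gripper open.
Joint ranges: [-2.75, 2.75], [-0.79, 2.1], [0.01, 2.65], [-1.57, 4.71], [0.07, 3.14], [-2.87, 2.87]. Speed limits (rad/s): [2.22, 2.22, 2.79, 3.14, 3.14, 3.14].

## Interface

Orientations are given as a unit quaternion [w, x, y, z].
In Python, from bench import sense, grab_frame, camera_params, finish_job gives the robot as it stands.
- The arm moves only by the shell command python3 -m creep 'ROWS' [OPENING] [FORCE]. ROWS is JSON, a list of rows, each an object of numbers: "x", "y", "z": the shift along the tool's x, y, z in cm; "ax", "ay", "az": the turn, a rotation vector about the tool's x, y, z in rad. A call has 1 to 8 rows; each row shifts and turns the commanded pose from where the row before left it, along the tool's axes as they then stand; what a row does not reach is not made up. A row lasts 1/8 s, in which the tool goes at most 62.5 mm and 10.7 degrees, less where a joint would pass 70% of its speed; a pose out of reach is approached as far as the arm can. A call is refused whole if a number of a shift passes 6.25 or a number of a turn 0.188, either way. A call with a gripper value outside its range is refused whole. OPENING is the opening in per cent of the stroke, from 0 (shut) to 100 (fully open), set as the call begins (- or left out, the last holds). The fingers move at their own pace and stop on an object; FORCE is the grip in N (left out, the last holds). Time passes only in rows, so rows that do not move let the fingers close. It gives the time, the measured TCP pose, the force, the opening and the grip force at its end, in the units of the state.
- sense(): the state, without advancing time (a new reading comes with each control period).
- grab_frame(name): name is "side" or "top" or "wrist"; returns the picture (384x512x3 uint8, red, green, blue); there is no depth.
- camera_params(name): a dict with "vfov" (degrees; the focal length in pixels is half the picture's height over the tangent of half this angle, whatever the lens; pixels are square), "cx", "cy" (the principal point, pixels), "cam_to_world" (4x4, takes a point from camera to world coordinates). Camera axes: x right, y up, looking along -z (the intrinsics and any distortion apply to the point x, -y, -z); pixel columns grow to the right and rows downward; lengths in m; the calibration is good to about 2 mm. A picture is of the moment at which its call begins: read the wrist's pose just before it. camera_params takes no time and is no camera call; for the wrist camera it gives the pose at the moment of the call.
- finish_job(): hands the job in; it is judged then, once.
The state is a dict: "clock": time; "joints": joint angles; "qvel": joint speeds; "effort": joint torques, N m; "ee_pos": TCP position; "tool_rot": TCP orientation; "ft_force": force on the tool from outside, world axes, zero at the start; "torque": the same for the moment, N m; "width": finger opening in m; "gripper_force": force on a finger pad.
Only numpy, scipy, OpenCV 4.12 (cv2) and the standard library are available. Lean on these libraries where they do the work, as an engineer would, in place of code of your own. Each camera call takes 0.05 s, during which the arm holds its last target. There are 200 camera calls.

## Working session

There is one attempt and no reset: what is moved stays moved. The work goes in short steps, Python scripts to look and compute and a shell command to move; the robot and the scene stay as the last step left them, time stands still between calls to the robot, and variables do not carry over. Pictures are saved under pics/ and viewed, at most 10 in all, crops included, and the job is handed in when it is done.

```bash
ls; mkdir -p pics
python3 - <<'E'
from bench import *
import cv2,numpy as np
for n in("side","top"):
    f=grab_frame(n);cv2.imwrite(f"pics/{n}0.png",f[:,:,::-1])
    p=camera_params(n);print(n,p)
s=sense();print({k:np.round(v,3) for k,v in s.items()})
a=[cv2.imread(f"pics/{n}0.png") for n in("top",)][0]
E
```

```text
pics
side {'vfov': 52.84279051005263, 'cx': 251.53570484284086, 'cy': 187.649212425326, 'cam_to_world': array([[-0.80498719,  0.433715  , -0.40482951,  0.05930681],
       [-0.59325267, -0.59630826,  0.54080286,  0.55002199],
       [-0.00684887,  0.67550555,  0.73732309,  1.06536726],
       [ 0.        ,  0.        ,  0.        ,  1.        ]])}
top {'vfov': 48.873508029635204, 'cx': 256.30776096202993, 'cy': 180.36685699849272, 'cam_to_world': array([[ 0.09738429,  0.89929758, -0.42635686, -0.20784739],
       [-0.99523981,  0.08638301, -0.04511875, -0.2512407 ],
       [-0.00374519,  0.42872117,  0.90342909,  1.75188818],
       [ 0.        ,  0.        ,  0.        ,  1.        ]])}
{'clock': np.float64(0.1), 'joints': array([-1.434,  0.351,  1.652, -0.   ,  1.139, -0.085]), 'qvel': array([-0.001, -0.001, -0.001, -0.001, -0.   , -0.001]), 'effort': array([ 1.0000e-03, -4.9803e+01, -2.8570e+01,  7.0000e-02,  2.4000e-02,
       -0.0000e+00]), 'ee_pos': array([ 0.121, -0.536,  0.218]), 'tool_rot': array([-0.001,  0.994,  0.111, -0.   ]), 'ft_force': array([-0.083,  0.295,  0.784]), 'torque': array([-0.017, -0.028,  0.001]), 'gripper_force': np.float64(0.0), 'width': np.float64(0.093)}
```

View pics/top0.png

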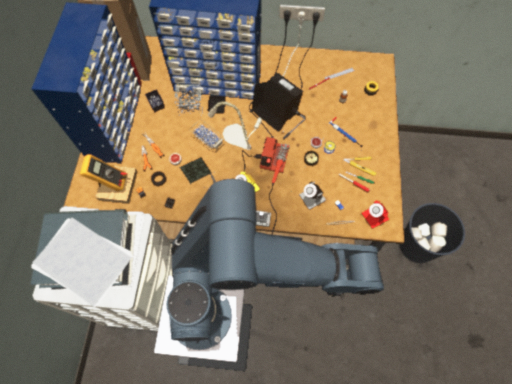

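View pics/side0.png

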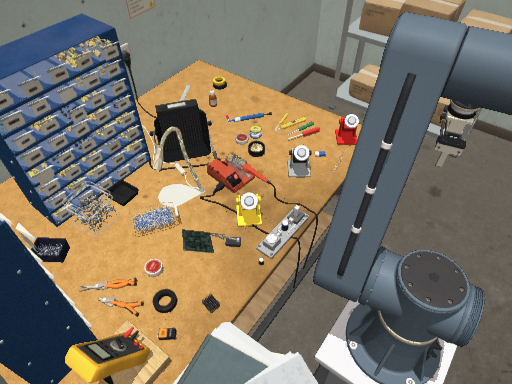

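The side view shows the gauge at about (282,232), the grey camera stand at (300,160) with red (348,128) and yellow (248,207) look-alikes, and a small can at (261,261). The top view shows the grey stand at (312,195), but the arm hides most of the gauge.

```bash
cat > h.py <<'E'
import numpy as np,cv2
from bench import *
def K(n,p=None):
    p=p or camera_params(n);f=192/np.tan(np.radians(p['vfov']/2));return f,p['cx'],p['cy'],np.array(p['cam_to_world'])
def ray(n,u,v,p=None):
    f,cx,cy,T=K(n,p);d=T[:3,:3]@np.array([(u-cx)/f,-(v-cy)/f,-1]);return T[:3,3],d/np.linalg.norm(d)
def plane(n,u,v,z,p=None):
    o,d=ray(n,u,v,p);return o+d*(z-o[2])/d[2]
def proj(n,X,p=None):
    f,cx,cy,T=K(n,p);c=T[:3,:3].T@(np.array(X)-T[:3,3]);return cx-f*c[0]/c[2],cy+f*c[1]/c[2]
def crop(img,x,y,w,h,s,name):
    c=cv2.resize(img[y:y+h,x:x+w],None,fx=s,fy=s,interpolation=cv2.INTER_CUBIC);cv2.imwrite(name,c)
E
python3 - <<'E'
from h import *
a=cv2.imread("pics/side0.png");crop(a,230,135,130,100+35,4.4,"pics/c1.png")
for n,u,v,z in [("side",282,232,.03),("side",300,160,.1),("side",261,261,.02),("top",312,195,.1)]:print(plane(n,u,v,z).round(3))
E
```

```text
[ 0.43  -0.109  0.03 ]
[ 0.528 -0.371  0.1  ]
[0.425 0.016 0.02 ]
[ 0.526 -0.411  0.1  ]
```

View pics/c1.png

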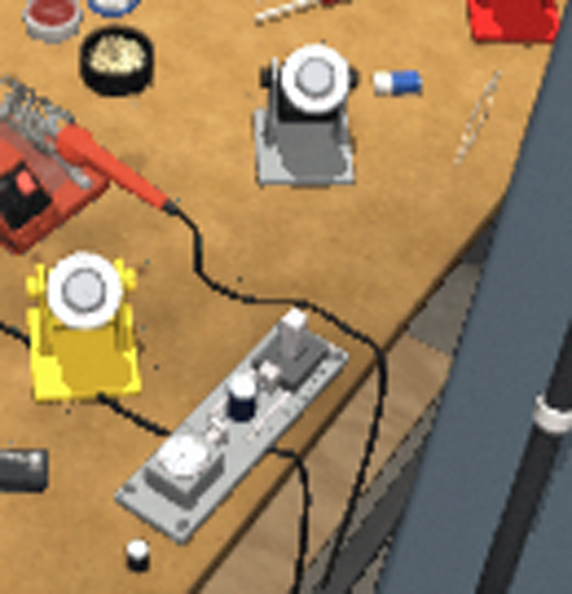

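The crop (scale 4.4) shows the following:
- The dark can with a light top stands between the jaws at side px (285,225). This is the one I want.
- The small can stands alone on the table at (261,261). This is the bystander.
- The jaw post is at (296,208) and the dial at (272,238).
- The grey camera's lens is at (302,152). The yellow (249,201) and red ones are the look-alikes.

Run:
```python
from h import *
s=lambda u,v:(230+u/4.4,135+v/4.4)
P={k:plane("side",*s(u,v),z) for k,(u,v,z) in dict(L=(117,497,.012),B=(183,541,.012),R=(348,352,.012),posttop=(293,316,.068),captop=(242,381,.044),dial=(183,455,.045),lens=(315,77,.115),lensring=(315,77,.125),small=(138,548,.021)).items()}
for k in P:print(k,P[k].round(4))
print(np.linalg.norm(P['L']-P['B']),np.linalg.norm(P['R']-P['B']),(P['R']-P['B'])/np.linalg.norm(P['R']-P['B']))
print("center",(P['L']+P['R'])/2)
a=sum(K("side")[:1]);print(a)
# grey cam in top
t=cv2.imread("pics/top0.png");print(proj("top",P['lens']))
crop(t,285,165,60,60,9,"pics/c2.png")
```

```text
L [ 0.4675 -0.0193  0.012 ]
B [ 0.4071 -0.0168  0.012 ]
R [ 0.4    -0.2364  0.012 ]
posttop [ 0.4334 -0.2002  0.068 ]
captop [ 0.4398 -0.1415  0.044 ]
dial [ 0.4372 -0.059   0.045 ]
lens [ 0.5368 -0.3935  0.115 ]
lensring [ 0.5317 -0.3836  0.125 ]
small [0.4267 0.0117 0.021 ]
0.06045364864113571 0.21973606805053972 [-0.03253056 -0.99947074  0.        ]
center [ 0.43372806 -0.12785177  0.012     ]
386.419113883442
(np.float64(308.2977714485556), np.float64(190.8544209005367))
```

View pics/c2.png

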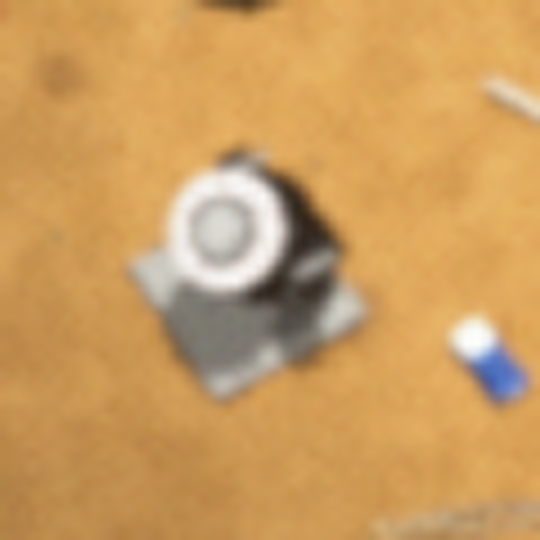

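Run:
```python
from h import *
o1,d1=ray("side",230+315/4.4,135+77/4.4);o2,d2=ray("top",285+222/9,165+226/9)
A=np.c_[d1,-d2];t=np.linalg.lstsq(A,o2-o1,rcond=None)[0];p,q=o1+t[0]*d1,o2+t[1]*d2;print(p,q)
F=lambda u,v:plane("top",285+u/9,165+v/9,.005)
a,b,c=F(130,270),F(220,395),F(365,310);print(a,b,c)
for e in(b-c,np.cross([0,0,1],b-a)): print(np.degrees(np.arctan2(e[1],e[0])), np.linalg.norm(e))
# side: plate front edge
S=lambda u,v:plane("side",230+u/4.4,135+v/4.4,.006)
m,n=S(258,183),S(352,183);print(m,n);e=np.cross([0,0,1],m-n);print(np.degrees(np.arctan2(e[1],e[0])))
s=sense();print(s['ee_pos'],camera_params("wrist"))
```

```text
[ 0.53991355 -0.39971305  0.10874288] [ 0.54299678 -0.39955912  0.11013907]
[ 0.56258052 -0.36433738  0.005     ] [ 0.49982929 -0.41204334  0.005     ] [ 0.55211487 -0.48182385  0.005     ]
126.8437172036877 0.08719576831087537
-52.75647256428169 0.07882623877339352
[ 0.56043487 -0.35629924  0.006     ] [ 0.49460081 -0.4041453   0.006     ]
126.00844144023998
[ 0.12097298 -0.53620487  0.21814869] {'vfov': 60.786317508211866, 'cx': 260.25805550183384, 'cy': 190.77205802655774, 'cam_to_world': array([[ 2.19291792e-01,  9.43390263e-01,  2.48849196e-01,
         1.89705279e-01],
       [-9.75658820e-01,  2.12297215e-01,  5.49523400e-02,
        -5.20185661e-01],
       [-9.88488862e-04, -2.54842510e-01,  9.66982067e-01,
         3.85653259e-01],
       [ 0.00000000e+00,  0.00000000e+00,  0.00000000e+00,
         1.00000000e+00]])}
```

Both views agree on the lens to about 3 mm: (0.541, -0.400, 0.110), axis azimuth about 126°. I'll move over the gauge next.

```bash
python3 -m creep '[{"x":4.85,"y":-3.7,"z":-0.4},{"x":4.85,"y":-3.7,"z":-0.4},{"x":4.85,"y":-3.7,"z":-0.4},{"x":4.85,"y":-3.7,"z":-0.4},{"x":4.85,"y":-3.7,"z":-0.4},{"x":4.85,"y":-3.7,"z":-0.4},{"x":4.85,"y":-3.7,"z":-0.4},{"x":4.85,"y":-3.7,"z":-0.4}]' 100 20; python3 -m creep '[{"az":-0.164},{"az":-0.164},{"az":-0.164},{"az":-0.164},{"az":-0.164},{"az":-0.164},{"az":-0.164},{"az":-0.164}]'
python3 -m creep '[{"az":0}]'
python3 - <<'E'
from h import *
s=sense();p=camera_params("wrist");f=grab_frame("wrist");cv2.imwrite("pics/w1.png",f[:,:,::-1])
import json;json.dump({k:np.array(v).tolist() for k,v in p.items()},open("w1.json","w"))
print(s['joints'],s['ee_pos'],s['tool_rot'])
E
```

```text
[-1.43358946e+00  3.51193509e-01  1.65236134e+00 -1.70782151e-05
  1.13911895e+00 -8.45791340e-02] [ 0.12097298 -0.53620487  0.21814869] [-5.40182797e-04  9.93857129e-01  1.10669398e-01 -2.19741063e-05]validation failed for argument at $[0]...
validation failed for argument at $[0]...
validation failed for argument at $[0]...
```

View pics/w1.png

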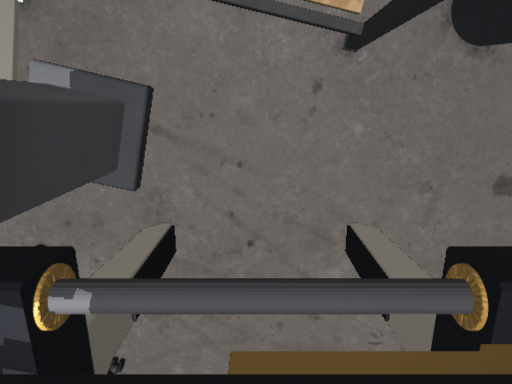

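The moves were refused, so the picture shows only the fingers over the floor. Rows probably need all six keys.

```bash
python3 -m creep '[{"x":4.85,"y":-3.7,"z":-0.4,"ax":0,"ay":0,"az":0},{"x":4.85,"y":-3.7,"z":-0.4,"ax":0,"ay":0,"az":0},{"x":4.85,"y":-3.7,"z":-0.4,"ax":0,"ay":0,"az":0},{"x":4.85,"y":-3.7,"z":-0.4,"ax":0,"ay":0,"az":0},{"x":4.85,"y":-3.7,"z":-0.4,"ax":0,"ay":0,"az":0},{"x":4.85,"y":-3.7,"z":-0.4,"ax":0,"ay":0,"az":0},{"x":4.85,"y":-3.7,"z":-0.4,"ax":0,"ay":0,"az":0},{"x":4.85,"y":-3.7,"z":-0.4,"ax":0,"ay":0,"az":0}]' 100 20
```

```text
clock: 1.15
ee_pos: [0.4354, -0.1606, 0.2508]
tool_rot: [0.0, 0.994, 0.111, 0.0]
ft_force: [1.3, -0.4, -0.3]
width: 0.0932
gripper_force: 0.0
```

```bash
python3 -m creep '[{"x":0,"y":0,"z":0,"ax":0,"ay":0,"az":-0.164},{"x":0,"y":0,"z":0,"ax":0,"ay":0,"az":-0.164},{"x":0,"y":0,"z":0,"ax":0,"ay":0,"az":-0.164},{"x":0,"y":0,"z":0,"ax":0,"ay":0,"az":-0.164},{"x":0,"y":0,"z":0,"ax":0,"ay":0,"az":-0.164},{"x":0,"y":0,"z":0,"ax":0,"ay":0,"az":-0.164},{"x":0,"y":0,"z":0,"ax":0,"ay":0,"az":-0.164},{"x":0,"y":0,"z":0,"ax":0,"ay":0,"az":-0.164}]'
python3 -m creep '[{"x":0,"y":0,"z":0,"ax":0,"ay":0,"az":0}]'
cat > snap.py <<'E'
import sys,json
from h import *
n=sys.argv[1]
s=sense();p=camera_params("wrist");f=grab_frame("wrist");cv2.imwrite(f"pics/{n}.png",f[:,:,::-1])
json.dump({k:np.array(v).tolist() for k,v in p.items()},open(n+".json","w"))
print(s['joints'].round(3),s['ee_pos'].round(4),s['tool_rot'].round(4),s['ft_force'].round(2))
E
python3 snap.py w2
```

```text
clock: 2.15
ee_pos: [0.4343, -0.1623, 0.2505]
tool_rot: [-0.0, 0.718, 0.696, -0.0]
ft_force: [0.4, 0.3, 0.6]
width: 0.0928
gripper_force: 0.0
clock: 2.28
ee_pos: [0.4343, -0.1624, 0.2505]
tool_rot: [-0.0, 0.72, 0.693, -0.0]
ft_force: [0.4, 0.2, -0.6]
width: 0.093
gripper_force: 0.0
[-0.458  0.157  1.824  0.     1.161 -0.42 ] [ 0.4343 -0.1624  0.2505] [-2.000e-04  7.205e-01  6.935e-01 -0.000e+00] [ 0.36  0.16 -0.63]
```

View pics/w2.png

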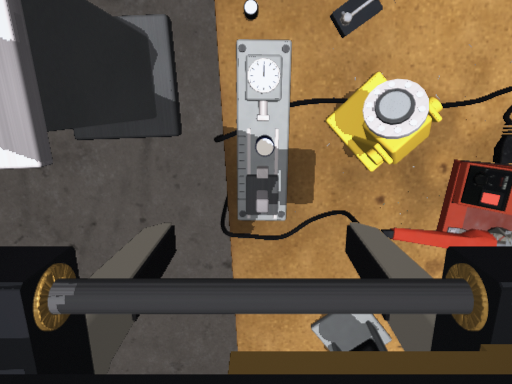

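The wrist view shows the gauge nearly upright in the image: deck corners (237,41) to (286,219), dial (264,75), can top (265,147), and post top around (262,204). The yellow look-alike is at (393,105).

Run:
```python
from h import *
import json
p=json.load(open("w2.json"))
P=lambda u,v,z:plane("",u,v,z,p)
c=[P(*q,.012) for q in[(237,41),(291,41),(286,219),(237,219)]]
for x in c:print(x.round(4))
print("mid",np.mean(c,0),"yaxis",(c[0]+c[1]-c[2]-c[3])/2)
print("cap",P(265,147,.044),"post",P(262,204,.068),"dial",P(264,75,.04))
f=cv2.imread("pics/w2.png");crop(f,230,120,70,110,5,"pics/c3.png")
```

```text
[ 0.4129 -0.0199  0.012 ]
[ 0.4747 -0.0223  0.012 ]
[ 0.4649 -0.2377  0.012 ]
[ 0.4007 -0.2352  0.012 ]
mid [ 0.43832123 -0.12878591  0.012     ] yaxis [0.01101608 0.21530895 0.        ]
cap [ 0.44043688 -0.13828757  0.044     ] post [ 0.43464144 -0.19873222  0.068     ] dial [ 0.44213951 -0.06023259  0.04      ]
```

View pics/c3.png

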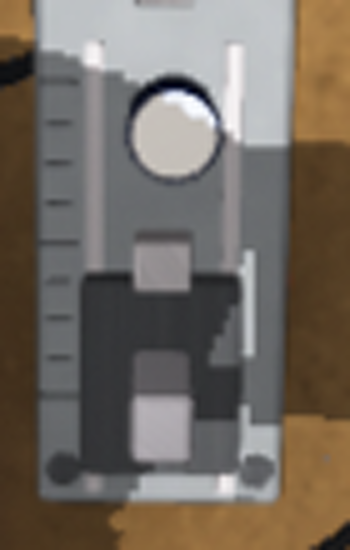

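```bash
python3 - <<'E'
from h import *
import json
p=json.load(open("w2.json"))
P=lambda u,v,z:plane("",u,v,z,p).round(4)
print("post",P(262.4,205.7,.068),"face",P(262.4,167.6,.033),"cap",P(264.8,146.6,.044))
E
python3 -m creep '[{"x":-0.96,"y":0.05,"z":5.4,"ax":0,"ay":0,"az":0},{"x":-0.96,"y":0.05,"z":5.4,"ax":0,"ay":0,"az":0},{"x":-0.96,"y":0.05,"z":5.4,"ax":0,"ay":0,"az":0},{"x":-0.96,"y":0.05,"z":3.4,"ax":0,"ay":0,"az":0},{"x":0,"y":0,"z":2.0,"ax":0,"ay":0,"az":0},{"x":0,"y":0,"z":0,"ax":0,"ay":0,"az":0}]' 45 20
```

```text
post [ 0.435  -0.2007  0.068 ] face [ 0.4366 -0.1641  0.033 ] cap [ 0.4402 -0.1378  0.044 ]
clock: 3.08
ee_pos: [0.4343, -0.2005, 0.0336]
tool_rot: [-0.001, 0.721, 0.693, -0.0]
ft_force: [-0.8, -0.2, 0.3]
width: 0.0425
gripper_force: 0.0
```

```bash
python3 -m creep '[{"x":0,"y":0,"z":0,"ax":0,"ay":0,"az":0},{"x":0,"y":0,"z":0,"ax":0,"ay":0,"az":0},{"x":0,"y":0,"z":0,"ax":0,"ay":0,"az":0},{"x":0,"y":0,"z":0,"ax":0,"ay":0,"az":0}]' 0 20
python3 snap.py w3
```

```text
clock: 3.58
ee_pos: [0.4346, -0.2008, 0.0352]
tool_rot: [-0.0, 0.72, 0.694, -0.0]
ft_force: [-4.1, -1.4, 7.9]
width: 0.0137
gripper_force: 20.0
[-0.53   0.514  1.965 -0.     0.663 -0.492] [ 0.4346 -0.2008  0.0352] [-2.000e-04  7.201e-01  6.938e-01 -2.000e-04] [-4.06 -1.36  7.92]
```

View pics/w3.png

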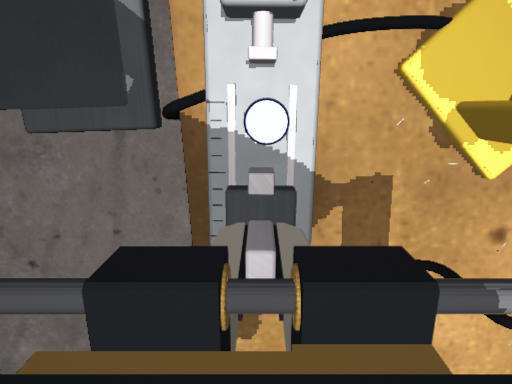

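The post is pinched (13.7 mm). The jaw face edge is at (261,169), the can top at (267,121), and the anvil face edge at (263,61).

Run:
```python
from h import *
import json
p=json.load(open("w3.json"))
P=lambda u,v,z:plane("",u,v,z,p).round(4)
a,b=P(263,61,.033),P(261,168.5,.033);print("anvil",a,"face",b,"gap",np.linalg.norm(a-b),"cap",P(267,121,.044),P(267,144.5,.044),P(267,98,.044))
```

```text
anvil [ 0.4394 -0.1094  0.033 ] face [ 0.4364 -0.1624  0.033 ] gap 0.05308483775994798 cap [ 0.4402 -0.1375  0.044 ] [ 0.4398 -0.1486  0.044 ] [ 0.4406 -0.127   0.044 ]
```

```bash
python3 -m creep '[{"x":0.5,"y":0,"z":0,"ax":0,"ay":0,"az":0},{"x":0.6,"y":0,"z":0,"ax":0,"ay":0,"az":0},{"x":0.6,"y":0,"z":0,"ax":0,"ay":0,"az":0},{"x":0.5,"y":0,"z":0,"ax":0,"ay":0,"az":0},{"x":0.4,"y":0,"z":0,"ax":0,"ay":0,"az":0},{"x":0.4,"y":0,"z":0,"ax":0,"ay":0,"az":0},{"x":0.2,"y":0,"z":0,"ax":0,"ay":0,"az":0},{"x":0,"y":0,"z":0,"ax":0,"ay":0,"az":0}]'
python3 snap.py w4
python3 - <<'E'
from h import *
f=cv2.imread("pics/w4.png");crop(f,180,0,160,180,3.3,"pics/c4.png")
E
```

```text
clock: 4.62
ee_pos: [0.4362, -0.169, 0.0352]
tool_rot: [0.0, 0.72, 0.694, -0.0]
ft_force: [-3.3, -1.5, 5.4]
width: 0.0137
gripper_force: 20.0
[-0.469  0.5    1.994 -0.     0.648 -0.432] [ 0.4362 -0.169   0.0352] [ 2.000e-04  7.202e-01  6.938e-01 -1.000e-04] [-3.32 -1.52  5.41]
```

View pics/c4.png

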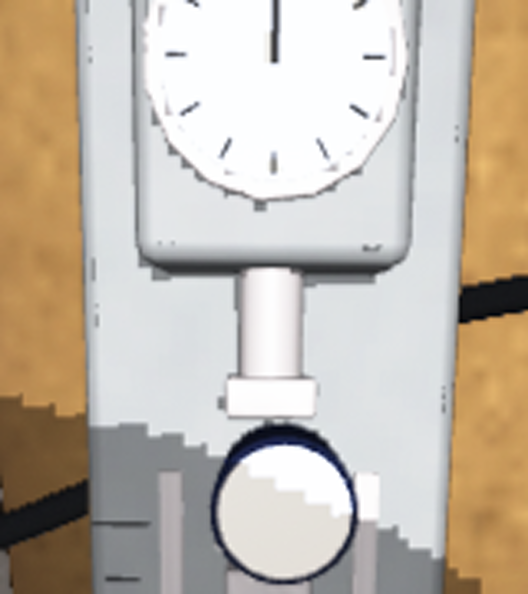

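Run:
```python
from h import *
import json
p=json.load(open("w4.json"))
P=lambda u,v,z:plane("",u,v,z,p).round(4)
a=P(180+272/3.3,417/3.3,.033);c=P(180+284/3.3,512/3.3,.044);print(a,c,"gap cap-anvil",a[1]-c[1]-.011)
print(P(180+284/3.3,440/3.3,.044),P(180+284/3.3,583/3.3,.044), "housing edge",P(180+272/3.3,262/3.3,.038))
```

```text
[ 0.4395 -0.1088  0.033 ] [ 0.4408 -0.122   0.044 ] gap cap-anvil 0.002200000000000004
[ 0.4411 -0.1115  0.044 ] [ 0.4404 -0.1327  0.044 ] housing edge [ 0.4403 -0.0865  0.038 ]
```

```bash
python3 -m creep '[{"x":0.15,"y":0,"z":0,"ax":0,"ay":0,"az":0},{"x":0.15,"y":0,"z":0,"ax":0,"ay":0,"az":0},{"x":0.15,"y":0,"z":0,"ax":0,"ay":0,"az":0},{"x":0.1,"y":0,"z":0,"ax":0,"ay":0,"az":0},{"x":0.1,"y":0,"z":0,"ax":0,"ay":0,"az":0},{"x":0,"y":0,"z":0,"ax":0,"ay":0,"az":0},{"x":0,"y":0,"z":0,"ax":0,"ay":0,"az":0}]'
python3 snap.py w5
python3 - <<'E'
from h import *
f=cv2.imread("pics/w5.png");crop(f,180,0,160,180,3.3,"pics/c5.png")
E
```

```text
clock: 5.55
ee_pos: [0.4365, -0.1629, 0.0352]
tool_rot: [0.0, 0.72, 0.694, -0.0]
ft_force: [-3.4, -3.3, 4.8]
width: 0.0137
gripper_force: 20.0
[-4.570e-01  4.970e-01  1.999e+00 -1.000e-03  6.450e-01 -4.190e-01] [ 0.4365 -0.1629  0.0352] [ 5.000e-04  7.202e-01  6.938e-01 -1.000e-04] [-3.37 -3.33  4.82]
```

View pics/c5.png

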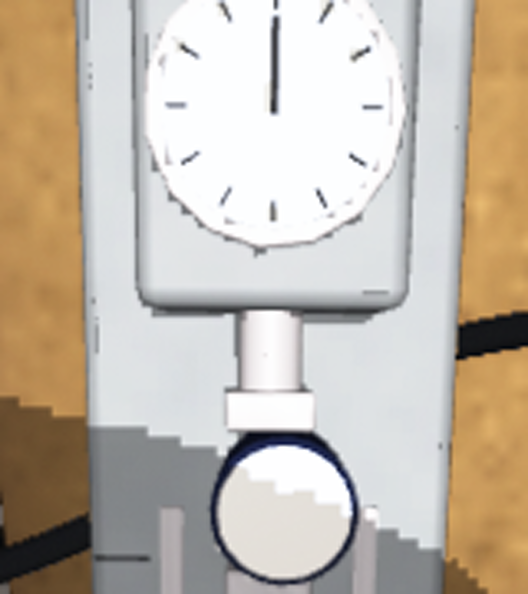

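The anvil rod shortened from about 155 to 125 crop px at roughly 7 px/mm, so the anvil is in by about 4.2 mm. The can top is at crop (284,512), touching the anvil block whose edge is at y=430. I'll hold, release, and rise.

```bash
python3 - <<'E'
from h import *
import json
p=json.load(open("w5.json"))
print(plane("",180+284/3.3,512/3.3,.044,p).round(4))
E
python3 -m creep '[{"x":0,"y":0,"z":0,"ax":0,"ay":0,"az":0},{"x":0,"y":0,"z":0,"ax":0,"ay":0,"az":0}]'
python3 -m creep '[{"x":0,"y":0,"z":0,"ax":0,"ay":0,"az":0},{"x":0,"y":0,"z":0,"ax":0,"ay":0,"az":0},{"x":0,"y":0,"z":0,"ax":0,"ay":0,"az":0},{"x":0,"y":0,"z":-2,"ax":0,"ay":0,"az":0},{"x":0,"y":0,"z":-4,"ax":0,"ay":0,"az":0},{"x":0,"y":0,"z":0,"ax":0,"ay":0,"az":0}]' 50 8
python3 snap.py w6
```

```text
[ 0.4411 -0.1158  0.044 ]
clock: 5.85
ee_pos: [0.4365, -0.1629, 0.0352]
tool_rot: [0.0, 0.72, 0.694, -0.0]
ft_force: [-3.1, -5.1, 5.6]
width: 0.0138
gripper_force: 20.0
clock: 6.6
ee_pos: [0.4377, -0.1629, 0.0967]
tool_rot: [0.002, 0.72, 0.694, 0.001]
ft_force: [0.8, -1.0, -0.8]
width: 0.0466
gripper_force: 0.0
[-0.456  0.38   1.971  0.     0.786 -0.419] [ 0.4377 -0.1629  0.0967] [0.0021 0.7201 0.6939 0.0008] [ 0.8  -1.03 -0.78]
```

Run:
```python
from h import *
import json
p=json.load(open("w6.json"));f=cv2.imread("pics/w6.png")
u,v=proj("",[.4411,-.1158,.044],p);print(u,v)
r=.011*K("",p)[0]/np.linalg.norm(np.array(p['cam_to_world'])[:3,3]-[.4411,-.1158,.044]);print(r)
x0,y0=int(u)-35,int(v)-35
g=cv2.medianBlur(cv2.cvtColor(f,cv2.COLOR_BGR2GRAY)[y0:y0+70,x0:x0+70],3)
c=cv2.HoughCircles(g,cv2.HOUGH_GRADIENT_ALT,1,5,param1=150,param2=.6,minRadius=int(r*.8),maxRadius=int(r*1.3))
print(c)
if c is not None:
  for a in c[0]:print(plane("",a[0]+x0,a[1]+y0,.044,p).round(4),a[2])
```

```text
262.4362381209149 141.30045183057968
16.26313928531768
[[[35.       35.       15.803836]]]
[ 0.4408 -0.1156  0.044 ] 15.803836
```

```bash
python3 -m creep '[{"x":2.4,"y":0.1,"z":0,"ax":0,"ay":0,"az":0},{"x":2.3,"y":0.05,"z":0,"ax":0,"ay":0,"az":0},{"x":0,"y":0,"z":4,"ax":0,"ay":0,"az":0},{"x":0,"y":0,"z":2.5,"ax":0,"ay":0,"az":0},{"x":0,"y":0,"z":1.5,"ax":0,"ay":0,"az":0},{"x":0,"y":0,"z":0,"ax":0,"ay":0,"az":0}]' 
python3 -m creep '[{"x":0,"y":0,"z":0,"ax":0,"ay":0,"az":0},{"x":0,"y":0,"z":0,"ax":0,"ay":0,"az":0},{"x":0,"y":0,"z":0,"ax":0,"ay":0,"az":0},{"x":0,"y":0,"z":0,"ax":0,"ay":0,"az":0}]' 0 12
```

```text
clock: 7.4
ee_pos: [0.4393, -0.1153, 0.0136]
tool_rot: [-0.001, 0.72, 0.694, -0.0]
ft_force: [0.3, -0.4, -0.3]
width: 0.0463
gripper_force: 0.0
clock: 7.9
ee_pos: [0.4398, -0.1155, 0.0148]
tool_rot: [0.0, 0.72, 0.694, 0.0]
ft_force: [0.7, -0.5, 1.2]
width: 0.0217
gripper_force: 12.0
```

```bash
python3 -m creep '[{"x":0,"y":0,"z":-0.8,"ax":0,"ay":0,"az":0},{"x":0,"y":0,"z":-1,"ax":0,"ay":0,"az":0},{"x":0,"y":0,"z":-1.5,"ax":0,"ay":0,"az":0},{"x":0,"y":0,"z":-3,"ax":0,"ay":0,"az":0},{"x":0,"y":0,"z":-4,"ax":0,"ay":0,"az":0},{"x":0,"y":0,"z":-4,"ax":0,"ay":0,"az":0},{"x":0,"y":0,"z":-6,"ax":0,"ay":0,"az":0},{"x":0,"y":0,"z":-5,"ax":0,"ay":0,"az":0}]'
python3 - <<'E'
from h import *
from scipy.spatial.transform import Rotation as R
for az in(126.4,):
    a=np.radians(az);o=np.array([np.sin(.6109)*np.cos(a),np.sin(.6109)*np.sin(a),np.cos(.6109)])
    lens=np.array([.5415,-.3996,.1095]);T=lens+o*.06-o*.0028*-1
    s=sense();q=s['tool_rot'];r=R.from_quat([q[1],q[2],q[3],q[0]]);M=r.as_matrix()
    k=np.cross(M[:,2],-o);ang=np.arcsin(np.linalg.norm(k));k=k/np.linalg.norm(k)*ang
    print("T",T,"rotvec tool",M.T@k,"d world",T-s['ee_pos'],"d tool",M.T@(T-s['ee_pos']),s['joints'])
    print((R.from_rotvec(k)*r).as_matrix())
E
```

```text
clock: 8.9
ee_pos: [0.4393, -0.1152, 0.2709]
tool_rot: [0.001, 0.72, 0.694, 0.0]
ft_force: [0.2, 0.2, -0.0]
width: 0.0218
gripper_force: 12.0
T [ 0.52012363 -0.3706058   0.1609415 ] rotvec tool [-3.78741312e-01 -4.77493819e-01  1.14494464e-20] d world [ 0.08086589 -0.25538157 -0.10998778] d tool [-0.25217873  0.0900348   0.11025412] [-3.59214468e-01  1.16710880e-01  1.81885186e+00  1.78919339e-04
  1.20420667e+00 -3.22383266e-01]
[[ 0.12120144  0.93244101  0.34038799]
 [ 0.88542899  0.05344983 -0.46169104]
 [-0.44869333  0.35734701 -0.81913211]]
```

The can is in the grip (21.8 mm) and lifted. Next I'll turn to align with the optical axis.

```bash
python3 -m creep '[{"x":0,"y":0,"z":0,"ax":-0.0757,"ay":-0.0955,"az":0},{"x":0,"y":0,"z":0,"ax":-0.0757,"ay":-0.0955,"az":0},{"x":0,"y":0,"z":0,"ax":-0.0757,"ay":-0.0955,"az":0},{"x":0,"y":0,"z":0,"ax":-0.0757,"ay":-0.0955,"az":0},{"x":0,"y":0,"z":0,"ax":-0.0757,"ay":-0.0955,"az":0},{"x":0,"y":0,"z":0,"ax":0,"ay":0,"az":0}]'
cat > g.py <<'E'
from h import *
from scipy.spatial.transform import Rotation as R
a=np.radians(126.4);o=np.array([np.sin(.6109)*np.cos(a),np.sin(.6109)*np.sin(a),np.cos(.6109)])
T=np.array([.5415,-.3996,.110])+o*.0628
s=sense();q=s['tool_rot'];M=R.from_quat([q[1],q[2],q[3],q[0]]).as_matrix()
print("ang err",M.T@np.cross(M[:,2],-o),"d tool cm",100*M.T@(T-s['ee_pos']),s['joints'].round(2),s['width'])
E
python3 g.py
```

```text
clock: 9.65
ee_pos: [0.4387, -0.1146, 0.2677]
tool_rot: [0.297, 0.686, 0.663, -0.04]
ft_force: [0.1, 0.4, 0.6]
width: 0.0218
gripper_force: 12.0
ang err [-2.24006677e-03 -1.26267901e-03  7.92223798e-18] d tool cm [-16.94691204   2.4429371   23.27174097] [-0.1  -0.04  2.12 -0.68  0.75  0.37] 0.02178942997061969
```

```bash
python3 -m creep '[{"x":-2.8,"y":0.4,"z":2.5,"ax":0,"ay":0,"az":0},{"x":-2.8,"y":0.4,"z":2.5,"ax":0,"ay":0,"az":0},{"x":-2.8,"y":0.4,"z":2.5,"ax":0,"ay":0,"az":0},{"x":-2.8,"y":0.4,"z":2.5,"ax":0,"ay":0,"az":0},{"x":-2.8,"y":0.4,"z":2.5,"ax":0,"ay":0,"az":0},{"x":-2.9,"y":0.4,"z":2.5,"ax":0,"ay":0,"az":0},{"x":0,"y":0,"z":0,"ax":0,"ay":0,"az":0},{"x":0,"y":0,"z":0,"ax":0,"ay":0,"az":0}]'
python3 g.py
python3 - <<'E'
from h import *
f=grab_frame("top");cv2.imwrite("pics/t2.png",f[:,:,::-1])
f=grab_frame("side");cv2.imwrite("pics/s2.png",f[:,:,::-1])
E
python3 snap.py w7
```

```text
clock: 10.65
ee_pos: [0.4922, -0.3333, 0.2294]
tool_rot: [0.297, 0.687, 0.662, -0.04]
ft_force: [-0.9, 0.4, 0.0]
width: 0.0216
gripper_force: 12.0
ang err [-2.50926667e-03 -7.92079718e-04 -1.87646329e-17] d tool cm [ 8.24982259e-02 -7.68766940e-03  8.23803335e+00] [-0.58  0.22  1.94 -0.48  0.45 -0.16] 0.02162891093501125
[-0.579  0.216  1.945 -0.483  0.447 -0.161] [ 0.4925 -0.3326  0.2295] [ 0.2973  0.6868  0.662  -0.0398] [ 0.16  0.01 -0.06]
```

Run:
```python
from h import *
import json
p=json.load(open("w7.json"));f=cv2.imread("pics/w7.png")
L=np.array([.5415,-.3996,.110]);print("proj",proj("",L,p))
a=np.radians(126.4);o=np.array([np.sin(.6109)*np.cos(a),np.sin(.6109)*np.sin(a),np.cos(.6109)])
f_=K("",p)[0];print("ring r px ~",f_*.028/np.linalg.norm(np.array(p['cam_to_world'])[:3,3]-L))
h=cv2.cvtColor(f,cv2.COLOR_BGR2HSV);m=((h[...,2]>190)&(h[...,1]<50)).astype(np.uint8)
for c in cv2.findContours(m,cv2.RETR_EXTERNAL,cv2.CHAIN_APPROX_NONE)[0]:
    if cv2.contourArea(c)>60:
        x,y,w,hh=cv2.boundingRect(c);print((x,y,w,hh),cv2.contourArea(c),np.round(np.r_[cv2.minEnclosingCircle(c)[0],cv2.minEnclosingCircle(c)[1]],1))
# side/top refinement with original frames
for n,c in(("side",(301.6,152.5)),("top",(309.7,190.1))):
    g=cv2.imread(f"pics/{n}0.png");hh=cv2.cvtColor(g,cv2.COLOR_BGR2HSV);m=((hh[...,2]>150)&(hh[...,1]<40)).astype(np.uint8)
    x0,y0=int(c[0])-14,int(c[1])-14
    for k in cv2.findContours(m[y0:y0+28,x0:x0+28],cv2.RETR_EXTERNAL,cv2.CHAIN_APPROX_NONE)[0]:
        if cv2.contourArea(k)>30:
            e=cv2.fitEllipse(k);print(n,e[0][0]+x0,e[0][1]+y0,e[1],e[2],"pred",proj(n,L))
```

```text
proj (np.float64(259.52245638294863), np.float64(178.66224705387927))
ring r px ~ 28.573274608047477
(240, 246, 41, 32) 1050.5 [260.1 264.   20.5]
(224, 201, 13, 12) 78.0 [230.  206.5   6.2]
(232, 151, 58, 56) 2424.0 [260.5 178.5  28.6]
(439, 147, 14, 14) 86.0 [445.5 153.5   7.9]
side 301.19712829589844 152.30796146392822 (13.978410720825195, 14.58138370513916) 99.5966567993164 pred (np.float64(301.23326289120286), np.float64(152.08948502177336))
top 309.00625801086426 190.8239622116089 (11.338085174560547, 17.50521469116211) 44.61213302612305 pred (np.float64(309.65735045727854), np.float64(190.44541846203683))
```

The wrist view finds the ring at (260.5,178.5), r 28.6, against a prediction of (259.5,178.7), r 28.6. The lens estimate holds, so I'll approach along the axis.

```bash
python3 -m creep '[{"x":0.05,"y":0,"z":2.5,"ax":0,"ay":0,"az":0},{"x":0.05,"y":0,"z":2.5,"ax":0,"ay":0,"az":0},{"x":0,"y":0,"z":2,"ax":0,"ay":0,"az":0},{"x":0,"y":0,"z":1,"ax":0,"ay":0,"az":0},{"x":0,"y":0,"z":0.2,"ax":0,"ay":0,"az":0},{"x":0,"y":0,"z":0,"ax":0,"ay":0,"az":0},{"x":0,"y":0,"z":0,"ax":0,"ay":0,"az":0},{"x":0,"y":0,"z":0,"ax":0,"ay":0,"az":0}]'
python3 g.py; python3 snap.py w8
python3 - <<'E'
from h import *
import json
from scipy.spatial.transform import Rotation as R
p=json.load(open("w8.json"));f=cv2.imread("pics/w8.png");s=sense();q=s['tool_rot'];M=R.from_quat([q[1],q[2],q[3],q[0]]).as_matrix()
print("can top pred",proj("",s['ee_pos']-M[:,2]*.0292,p),"lens pred",proj("",[.5415,-.3996,.110],p))
h=cv2.cvtColor(f,cv2.COLOR_BGR2HSV);m=((h[...,2]>190)&(h[...,1]<50)).astype(np.uint8)
for c in cv2.findContours(m,cv2.RETR_EXTERNAL,cv2.CHAIN_APPROX_NONE)[0]:
    if cv2.contourArea(c)>300: print(cv2.boundingRect(c),cv2.contourArea(c),cv2.minEnclosingCircle(c),cv2.fitEllipse(c))
print(s['qvel'].round(4),s['gripper_force'])
E
```

```text
clock: 11.8
ee_pos: [0.5204, -0.3699, 0.1617]
tool_rot: [0.298, 0.687, 0.662, -0.04]
ft_force: [-0.5, -0.7, 0.2]
width: 0.0213
gripper_force: 12.0
ang err [-1.36293989e-03 -2.06223388e-04 -3.08484362e-17] d tool cm [-0.05000616 -0.04257202  0.0441793 ] [-0.61  0.39  1.9  -0.62  0.32 -0.03] 0.02132469572917635
[-0.611  0.392  1.901 -0.62   0.321 -0.034] [ 0.5204 -0.3699  0.1617] [ 0.2976  0.6868  0.6619 -0.0399] [-0.51 -0.71  0.24]
can top pred (np.float64(258.96203750120566), np.float64(261.3724774012867)) lens pred (np.float64(259.16924945275497), np.float64(203.94195781723437))
(240, 246, 42, 32) 1061.0 ((260.30487060546875, 264.0), 20.695228576660156) ((260.2333984375, 262.6495361328125), (32.7750358581543, 42.03190612792969), 92.17068481445312)
(243, 189, 36, 32) 875.0 ((260.3811340332031, 205.6598358154297), 17.995065689086914) ((260.4500427246094, 204.8082733154297), (31.421579360961914, 36.021671295166016), 89.02377319335938)
(222, 167, 77, 67) 1894.0 ((260.1385192871094, 203.0092315673828), 38.19151306152344) ((260.3961181640625, 201.19435119628906), (63.677181243896484, 70.48113250732422), 87.4975814819336)
[-0.      0.0044 -0.0004 -0.0002 -0.0002  0.0009] 11.999554932117462
```

The can top and the lens both sit within about 1 px of prediction, the axis error is under 0.01 rad, and the arm is still. Handing in.

```bash
python3 -c "
from bench import *
print(finish_job())"
```

```text
the job is handed in; nothing more can be done
None
```

I handed the job in at about 12 s of the 48 s limit; no verdict came back. I estimate the anvil was pressed in about 4 mm, and the capacitor is held still within about 2 mm of the view point and square to the lens to within 0.01 rad.

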